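# Pedal-gate out-feed: release a turned leg and bin it

## Task

Lean the gripper in under the clear guard and press the spring pedal of the out-feed stand right down to its stop, firmly but without ramming it, so that the gate drops and the finished turned leg rolls into the catch tray; then let the pedal come back up. Take the leg from the tray and lay it down flat in the grey tote, without dropping it, leaving the jar and the cup where they stand.

Things in the scene. Friction and masses are not known exactly. Their poses are not given: they have to be found in the camera images.
- stand: Out-feed stand of a copy lathe, fixed, 360 mm wide (y), x from -90 to +290 mm. Origin: on the bench, mid-width; +x points away from the robot, z up. Right half (centre y = -90 mm): pedal under a clear guard. Left half (centre y = +95 mm): steel ramp, gate bar and catch tray. A green box 100 mm high closes the rear, x = +200 to +290 mm.
- guard_edge (a point): Middle of the front edge of the pedal guard's clear, green-framed flat roof, underside 212 mm above the bench. The roof runs 160 mm back from here, 138 mm wide, over the whole pad; its cheeks stand only at stand x = +10 to +100 mm, so below the roof it is open in front. The pad can be reached from the front with the tool leaning about 30 to 50 degrees.
- tray (a point): Middle of the catch tray's front edge, on its floor, 22 mm above the bench. Floor 164 mm wide, rising 5 degrees for 135 mm to the ramp's foot; side walls to 58 mm above the bench. Two end stops, 20 mm wide, to 62 mm above the bench, stand at this edge with a 90 mm gap between, leaving room for a finger; the leg comes to rest against them, its axis about 25 mm behind this edge.
- gate_slot (a point): Point on the ramp's surface at the middle of the gate (stand x = +90 mm). The ramp rises 15 degrees from stand x = +50 to +200 mm. The gate, a steel bar 150 mm wide and 6 mm thick, stands 28 mm proud here; the pedal draws it down, flush with the ramp only when the pedal is nearly at its stop.
- pedal (a joint): Spring pedal hinge angle, rad: 0 = up (rest), 0.30 = down on its stop. The hinge line is level along the stand's y, at stand x = +70 mm, z = 72 mm. Steel pad 125 x 80 x 8 mm, from the hinge towards the robot; its front edge goes from 19 mm above hinge height to 19 mm below. The spring gives about 4 N at the tread to start and 12 N at the stop, and brings it back up.
- tread (a point): Point to press: on the pedal pad's upper face, middle of its width, 105 mm from the hinge line (20 mm from the pad's front edge). Moves with the pedal: about 92 mm above the bench at rest, 60 mm at the stop.
- leg: Finished turned wooden leg, lying: 140 mm long along its own y axis, round, 48 mm diameter over the 28 mm at each end, 38 to 43 mm at the waist between. Origin: its centre, on its axis. About 0.13 kg. It rests on the ramp behind the gate and rolls into the catch tray when the gate is down.
- tote: Grey open plastic tote, fixed, outside 240 mm (its x) by 170 mm (its y) by 60 mm high, walls and floor 5 mm. Origin: middle of its underside. It stands to the left or right of the stand.
- tooltray: Shallow dark wooden tray with three chisels and a jar, 240 by 160 by 30 mm, fixed, on the other side of the stand from the tote. Origin: middle of its underside. A bystander.
- jar: Clear jar with a white lid, 52 mm diameter, 60 mm high, standing in the tool tray. Origin: centre of its underside. A bystander.
- cup: White cup, 76 mm rim, 100 mm high, standing on the bench. Origin: centre of its underside. A bystander.
Mind the look-alikes: they are no part of the job. Several things have the shape of the leg; the one meant has the colours described above.

How it is judged:
On the way, in this order (a step that is already met when the one before it is completed fails the run):
1. the pedal is held down on its stop (0.28 rad or more) for 0.3 s (value of joint pedal above 0.28 rad), for 0.3 s.
2. the pedal is back up (under 0.05 rad) and the leg lies still in the catch tray (value of joint pedal below 0.05 rad and x of leg in the frame of stand between -0.09 and 0.05 m and y of leg in the frame of stand between 0.06 and 0.13 m and z of leg in the frame of stand below 0.062 m and linear speed of leg below 0.03 m/s), for 0.2 s.
At the end, for the whole second after the job is handed in: The leg lies flat and still on the tote's floor (its centre within the walls and less than 39 mm above the tote's underside), released, and the pedal is up (under 0.05 rad) (x of leg in the frame of tote between -0.1 and 0.1 m and y of leg in the frame of tote between -0.07 and 0.07 m and z of leg in the frame of tote between 0 and 0.039 m and linear speed of leg below 0.02 m/s and value of joint pedal below 0.05 rad); the robot touches nothing.
It fails at once if the stand or its pedal is pushed harder than 45 N (contact force between any of the fingers, the arm and stand above 45 N).
It fails at once if the leg is let go over the tote more than about 35 mm above where it comes to rest (dropped) (x of leg in the frame of tote between -0.12 and 0.12 m and y of leg in the frame of tote between -0.085 and 0.085 m and z of leg in the frame of tote above 0.065 m and contact force between the fingers and leg below 0.05 N).
It fails at once if the jar is moved more than 30 mm (distance of jar from where it was at the start of the episode above 0.03 m).
It fails at once if the cup is moved more than 30 mm (distance of cup from where it was at the start of the episode above 0.03 m).
It also fails if it takes over 58 s, if anything falls off the work surface, if the arm or the gripper's body presses on something with over 40 N, if the wrist force passes 120 N, or if a joint passes its speed limit or range.

## Robot

A 7-joint arm with a two-finger parallel gripper is mounted at the origin on the work surface. World frame = base frame: x ahead of the robot, y to its left, z up, the work surface at z = 0. Lengths are in m, angles in rad, forces in N, time in s.
With the tool pointing down it reaches from about 0.425 to 0.875 m from the base axis. Payload 8.4 kg.
Tool frame: the origin (TCP) lies at the very end of the fingers, on their centre line; the grasp point (between the pads) lies 19 mm behind it; z points along the fingers, y is the line along which they close (so a half turn about z gives the same grasp; the last joint's range is limited). The gripper opens to 87 mm and grips with 3 to 60 N. Pads are 19 mm wide; open, the fingers measure 117 mm over their backs; the gripper's body (75 mm by 190 mm) begins 51 mm behind the grasp point.
Start: joints at [1.227, 0.333, 0.04, 1.465, -0.013, 1.343, -0.059], TCP at [0.158, -0.631, 0.223] pointing down, gripper open.
Joint ranges: [-2.58, 2.58], [-0.38, 2.09], [-1.3, 1.39], [0.25, 2.4], [-1.5, 4.64], [0.08, 2.09], [-2.65, 2.65]. Speed limits (rad/s): [2.22, 2.22, 2.79, 2.79, 3.14, 3.14, 3.14].

## Interface

Orientations are given as a rotation vector (axis times angle).
In Python, from cell import telemetry, viewer, r gives the robot as it stands.
- The arm moves only by the tool apply_moves, never from a script. Its argument "plan" is a list of rows, each an object of numbers: "dx", "dy", "dz": the shift along the world's x, y, z in cm; "wx", "wy", "wz": the turn, a rotation vector about the world's x, y, z in rad. A call has 1 to 8 rows; each row shifts and turns the commanded pose from where the row before left it; what a row does not reach is not made up. A row lasts 1/10 s, in which the tool goes at most 50 mm and 8.59 degrees, less where a joint would pass 70% of its speed; a pose out of reach is approached as far as the arm can. A call with a gripper value outside its range is refused whole. "gripper" is the opening, from 0 (shut) to 1 (fully open), set as the call begins (left out, the last holds). The fingers move at their own pace and stop on an object; "force" is the grip in N (left out, the last holds). Time passes only in rows, so rows that do not move let the fingers close. It gives the time, the measured TCP pose, the force, the opening and the grip force at its end, in the units of the state.
- telemetry.sense(): the state, without advancing time (a new reading comes with each control period).
- viewer.grab_frame(name): name is "scene" or "top" or "wrist"; returns the picture (384x512x3 uint8, red, green, blue); there is no depth.
- viewer.calibration(name): a dict with "vertical_fov" (degrees; the focal length in pixels is half the picture's height over the tangent of half this angle, whatever the lens; pixels are square), "cx", "cy" (the principal point, pixels), "dist" ([k1, k2, p1, p2, k3] as OpenCV has them; the pictures are not rectified), "pose" (4x4, takes a point from camera to world coordinates). Camera axes: x right, y up, looking along -z (the intrinsics and any distortion apply to the point x, -y, -z); pixel columns grow to the right and rows downward; lengths in m; the calibration is good to about 2 mm. A picture is of the moment at which its call begins: read the wrist's pose just before it. calibration takes no time and is no camera call; for the wrist camera it gives the pose at the moment of the call.
- r.hand_in(): hands the job in; it is judged then, once.
Trained networks look in the newest picture that a camera, given by its name, has taken for a name from the list of things; names that differ only in an ending like _2 or _b are one class to them, and where a whole thing is asked for, a point or a joint stands for the part that bears it (a point fixed in the world has none). Each returns a list of dicts, best first, with "p" (0 to 1); they miss things now and then, are a little off and sometimes report something else, mostly with a low value. They report only what shows in the picture. A call takes as long as a camera call. They do not tell look-alikes from the thing itself.
- viewer.search_frame(target, camera): "position" ([column, row] in pixels, amid what is visible of it).
- viewer.regions_of(target, camera): "region" (384x512 bool, what is visible of it) and "position" ([column, row] in pixels, amid what is visible of it).
The state is a dict: "time": time; "q": joint angles; "qvel": joint speeds; "joint_efforts": joint torques, N m; "position": TCP position; "orientation": TCP orientation; "contact_force": force on the tool from outside, world axes, zero at the start; "wrist_torque": the same for the moment, N m; "gripper_width": finger opening in m; "grasp_force": force on a finger pad.
Only numpy, scipy, OpenCV 4.12 (cv2) and the standard library are available. Lean on these libraries where they do the work, as an engineer would, in place of code of your own. Each camera call takes 0.05 s, during which the arm holds its last target. There are 200 camera calls.

## Working session

There is one attempt and no reset: what is moved stays moved. The work goes in short steps, Python scripts to look and compute and a tool call to move; the robot and the scene stay as the last step left them, time stands still between calls to the robot, and variables do not carry over. Pictures are saved under pics/ and viewed, at most 10 in all, crops included, and the job is handed in when it is done.

Besides the shell and the picture viewer there is one more tool, called after "Request:" as name(argument=value, ...), one argument or row to a line, values as JSON. apply_moves: Moves the arm, as the interface text tells. Its arguments: {"type":"object","properties":{"plan":{"type":"array"},"gripper":{"type":"number"},"force":{"type":"number"}},"required":["plan"]}

```bash
ls; mkdir -p pics
cat > h.py <<'E'
import numpy as np,cv2
from cell import telemetry,viewer,r
from scipy.spatial.transform import Rotation as R
def K(c):
    f=192/np.tan(np.radians(c['vertical_fov'])/2); return np.array([[f,0,c['cx']],[0,f,c['cy']],[0,0,1]])
def ray(c,px):
    p=cv2.undistortPoints(np.array([[px]],float),K(c),np.array(c['dist'],float))[0,0]
    T=np.array(c['pose']); return T[:3,3],T[:3,:3]@np.array([p[0],-p[1],-1])
def at(c,px,z):
    o,d=ray(c,px); return o+d*(z-o[2])/d[2]
def proj(c,P):
    T=np.array(c['pose']); q=(np.atleast_2d(P)-T[:3,3])@T[:3,:3]; q=q*[1,-1,-1]
    return cv2.projectPoints(q,np.zeros(3),np.zeros(3),K(c),np.array(c['dist'],float))[0][:,0]
def save(n,im): cv2.imwrite(n,im[...,::-1])
E
python3 - <<'E'
from h import *
a=viewer.grab_frame('scene');b=viewer.grab_frame('top')
save('pics/s.png',a);save('pics/t.png',b)
s=telemetry.sense();print(s)
for c in ['scene','top']:
    cal=viewer.calibration(c);print(c,np.round(cal['pose'],3).tolist(),cal['vertical_fov'],cal['dist'])
    for n in ['stand','guard_edge','tray','gate_slot','tread','leg','tote','tooltray','jar','cup']:
        try: print(n,[(round(d['p'],2),np.round(d['position']).tolist()) for d in viewer.search_frame(n,c)][:5])
        except Exception as e: print(n,e)
E
```

```text
pics
{'time': 0.1, 'q': array([ 1.22680209,  0.33381255,  0.03987915,  1.46620347, -0.01340347,
        1.34332315, -0.05848713]), 'qvel': array([-0.00099346, -0.00073173, -0.00100284, -0.00097509, -0.00152408,
        0.00116706, -0.00033073]), 'joint_efforts': array([ 3.58624748e-03, -6.57808399e+01,  1.33957800e+00, -4.04704356e+01,
       -5.97458635e-02,  4.10283299e-02,  1.19101128e-04]), 'position': array([ 0.1573957 , -0.63019856,  0.22175611]), 'orientation': array([-3.11664784e+00, -3.83370401e-01,  4.32878453e-04]), 'contact_force': array([ 1.01091533, -0.58005196,  0.08743474]), 'wrist_torque': array([ 0.00284062, -0.04975284,  0.06810379]), 'grasp_force': 0.0, 'gripper_width': 0.08728886857848056}
scene [[0.484, -0.64, 0.596, 1.128], [0.875, 0.366, -0.316, -0.205], [-0.016, 0.675, 0.738, 0.886], [0.0, 0.0, 0.0, 1.0]] 53.908048818222454 [0.03936436 0.         0.         0.         0.        ]
stand [(0.93, [241.0, 289.0])]
guard_edge [(0.73, [240.0, 290.0])]
tray [(0.65, [240.0, 289.0]), (0.57, [204.0, 283.0])]
gate_slot [(0.64, [240.0, 290.0])]
tread [(0.8, [202.0, 282.0])]
leg [(0.89, [220.0, 190.0]), (0.79, [276.0, 265.0]), (0.57, [397.0, 202.0])]
tote [(0.71, [81.0, 283.0])]
tooltray [(0.93, [301.0, 184.0])]
jar [(0.7, [330.0, 192.0])]
cup [(0.85, [348.0, 224.0])]
top [[-0.008, 0.998, -0.057, 0.445], [-1.0, -0.007, 0.011, 0.106], [0.011, 0.057, 0.998, 1.614], [0.0, 0.0, 0.0, 1.0]] 47.090898020975686 [-0.06228622  0.          0.          0.          0.        ]
stand [(0.9, [277.0, 155.0])]
guard_edge [(0.82, [278.0, 152.0])]
tray [(0.77, [279.0, 150.0])]
gate_slot [(0.78, [279.0, 151.0])]
tread []
leg [(0.65, [251.0, 152.0]), (0.63, [256.0, 251.0]), (0.56, [129.0, 165.0])]
tote [(0.86, [373.0, 213.0])]
tooltray [(0.73, [250.0, 149.0]), (0.71, [185.0, 220.0])]
jar [(0.58, [170.0, 199.0])]
cup [(0.94, [180.0, 156.0])]
```

Run:
```python
import cv2
for n in 'st':
    im=cv2.imread(f'pics/{n}.png'); cv2.imwrite(f'pics/{n}2.png',cv2.resize(im,(768,576),interpolation=cv2.INTER_CUBIC))
```

```text
(no output)
```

View pics/s2.png

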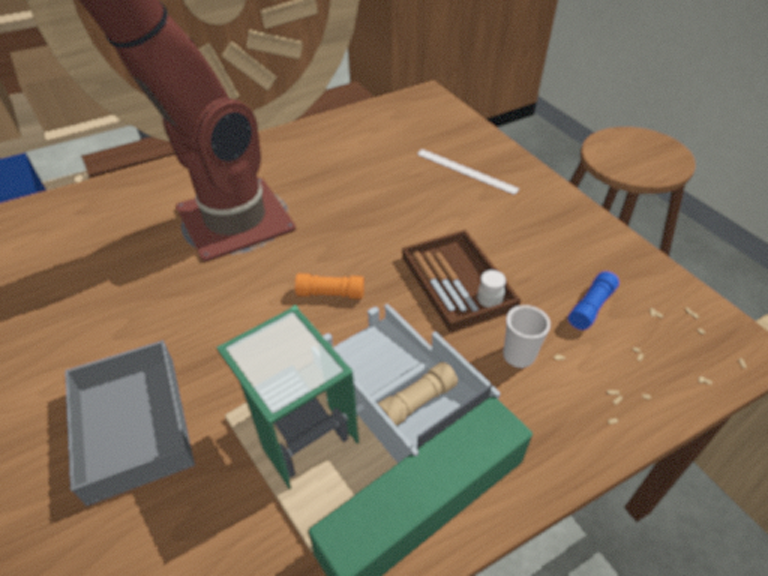

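View pics/t2.png

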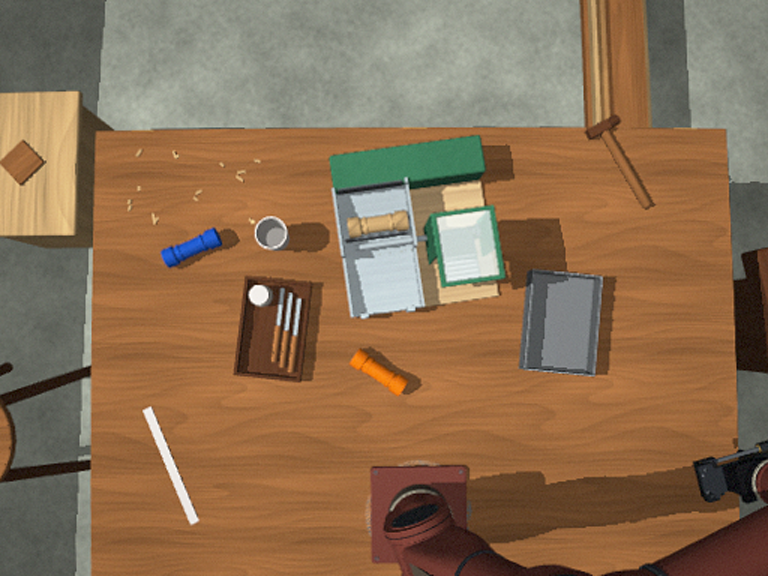

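The scene picture (768 wide) shows three leg shapes: wooden (418,393) on the ramp behind the gate, orange (330,287) and blue (595,300), both on the bench. In the top picture they are at (378,224), (378,371) and (190,247). I choose the wooden one on the ramp. The tote is on the right; the tool tray and cup are on the left. Next is a close crop.

Run:
```python
import cv2
im=cv2.imread('pics/t.png')[85:220,210:345]; a=cv2.resize(im,None,fx=4.4,fy=4.4,interpolation=cv2.INTER_CUBIC)
cv2.imwrite('pics/tc.png',a); 
im=cv2.imread('pics/s.png')[195:385,140:360]; cv2.imwrite('pics/sc.png',cv2.resize(im,None,fx=3,fy=3,interpolation=cv2.INTER_CUBIC))
```

```text
(no output)
```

View pics/tc.png

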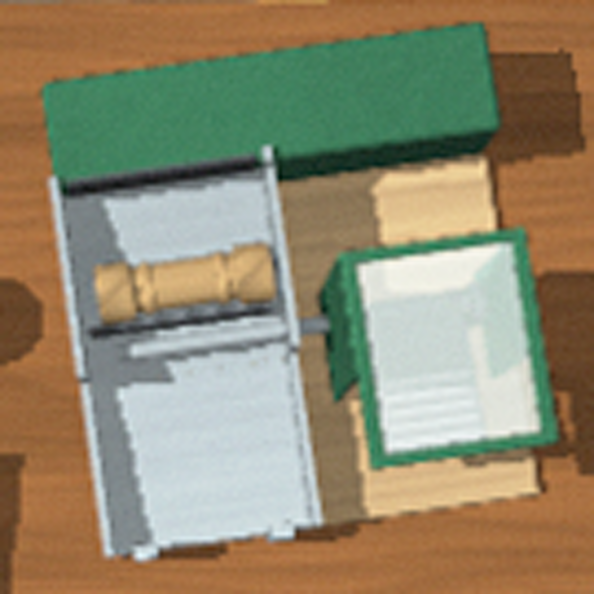

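View pics/sc.png

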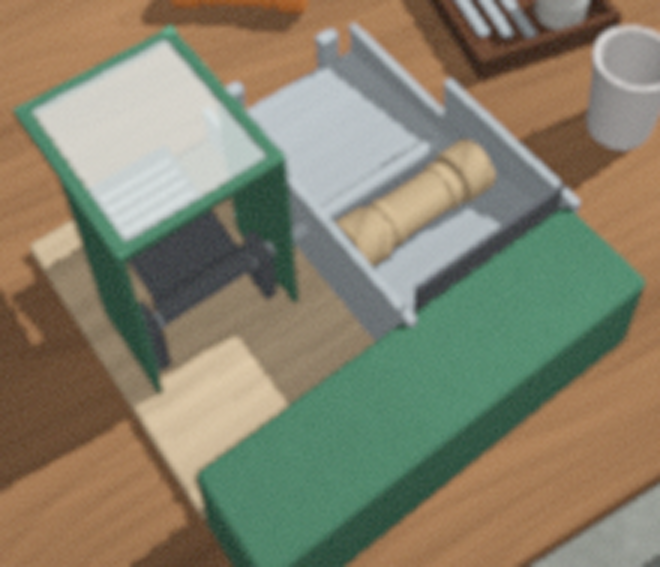

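The crop confirms it: the wooden leg (crop 185,282) lies behind the gate bar (200,335), with the pedal dark under the clear roof. Next I fit the stand and tote poses.

```bash
cat > fit.py <<'E'
from h import *
from scipy.optimize import least_squares
T=viewer.calibration('top');S=viewer.calibration('scene')
tc=lambda u,v:(u/4.4+210-.4,v/4.4+85-.4); sc=lambda u,v:(u/3+140-.33,v/3+195-.33)
def w(p,q): c,s=np.cos(p[2]),np.sin(p[2]); return np.array([p[0]+c*q[0]-s*q[1],p[1]+s*q[0]+c*q[1],q[2]])
def obs(p):
    X,zr=p[3],.216
    g=lambda x,y,z=.1:w(p,(x,y,z))
    L=[(T,g(.29,.18),tc(45,87)),(T,g(.29,-.18),tc(485,24)),(T,g(.2,-.18),tc(497,130)),(T,g(.2,.18),tc(57,180)),
     (S,g(.2,-.18),sc(203,478)),(S,g(.2,.18),sc(570,210)),(S,g(.29,.18),sc(643,285))]
    for cam,P in ((T,[tc(377,467),tc(558,440),tc(522,230),tc(340,252)]),(S,[sc(172,30),sc(18,112),sc(122,255),sc(283,160)])):
        for (x,y),u in zip([(0,.069),(0,-.069),(.16,-.069),(.16,.069)],P): L.append((cam,g(X+x,-.09+y,zr),u))
    return L
res=lambda p:np.concatenate([proj(c,P)[0]-u for c,P,u in obs(p)])
f=least_squares(res,[.7,0,0.1,-.07],loss='soft_l1');p=f.x
if __name__=='__main__':
    print('stand',p,np.round(res(p).reshape(-1,2),1).tolist())
    for n,q in dict(guard=(p[3],-.09,.212),tread=(.07-.104,-.09,.092),treadlow=(-.034,-.09,.06),tray=(-.085,.095,.022),gate=(.09,.095,.06)).items(): print(n,w(p,q).round(4))
    tt=[(526,270),(601,274),(600,376),(520,370)]
    ss=[(165,345),(190,460),(80,500),(67,372)]
    tq=[(T,(u/1.5,v/1.5)) for u,v in tt]+[(S,(u/1.5,v/1.5)) for u,v in ss]
    for c,u in tq: print(at(c,u,.06).round(3))
    c=at(T,(180,156),.1);print('cup',c, at(S,(348,218),.09)); print('jar',at(T,(172,197),.07))
E
python3 fit.py
```

```text
stand [ 0.59402752 -0.00949804  0.13277206 -0.06318522] [[-1.1, -2.8], [0.5, -2.2], [1.7, -1.3], [-0.4, 1.2], [-4.0, -1.0], [0.2, -2.1], [3.8, -0.3], [-1.5, 0.6], [0.0, 0.7], [0.7, -0.6], [-0.3, 0.2], [0.3, -0.6], [-1.7, 0.1], [-1.3, 3.0], [1.6, 0.2]]
guard [ 0.5433 -0.1071  0.212 ]
tread [ 0.5722 -0.1032  0.092 ]
treadlow [ 0.5722 -0.1032  0.06  ]
tray [0.4972 0.0734 0.022 ]
gate [0.6707 0.0966 0.06  ]
[ 0.583 -0.258  0.06 ]
[ 0.573 -0.439  0.06 ]
[ 0.331 -0.43   0.06 ]
[ 0.347 -0.239  0.06 ]
[ 0.365 -0.248  0.06 ]
[ 0.613 -0.273  0.06 ]
[ 0.594 -0.432  0.06 ]
[ 0.339 -0.413  0.06 ]
cup [0.66703398 0.34161918 0.1       ] [0.6732128  0.32911338 0.09      ]
jar [0.52678048 0.37405987 0.07      ]
```

Run:
```python
from fit import *
for c in (T,S): print(c['cx'],c['cy'])
for c,ps in ((T,[(371,466),(466,466),(467,562),(372,560)]),(S,[(200,255),(294,226),(258,185)])):
    print([at(c,(u/1.5,v/1.5),.01).round(3).tolist() for u,v in ps])
o=[]
for n in 'ts':
    im=cv2.imread(f'pics/{n}.png')
    hsv=cv2.cvtColor(im,cv2.COLOR_BGR2HSV)
    m=((hsv[...,0]>65)&(hsv[...,0]<85)&(hsv[...,1]>80)&(hsv[...,2]>100)).astype(np.uint8)
    for k in cv2.findContours(m,0,2)[0]:
        if cv2.contourArea(k)>150:
            print(n,cv2.contourArea(k),cv2.approxPolyDP(cv2.convexHull(k),2.5,True)[:,0].tolist())
viewer.grab_frame('top');viewer.grab_frame('scene')
for n,c in (('top',T),('scene',S)):
    d=viewer.regions_of('tote',n)[0];m=d['region'].astype(np.uint8)
    k=max(cv2.findContours(m,0,2)[0],key=cv2.contourArea);h=cv2.approxPolyDP(cv2.convexHull(k),4,True)[:,0]
    print(n,h.tolist(),[at(c,x,.06).round(3)[:2].tolist() for x in h.astype(float)])
```

```text
253.14379282683052 194.78972743953483
252.2405392055311 199.3005218834805
[[0.117, 0.113, 0.01], [0.115, -0.116, 0.01], [-0.116, -0.116, 0.01], [-0.108, 0.112, 0.01]]
[[0.1, -0.114, 0.01], [0.113, 0.111, 0.01], [-0.083, 0.094, 0.01]]
t 1988.0 [[328, 137], [336, 184], [295, 190], [287, 143]]
t 2182.0 [[319, 91], [322, 113], [222, 123], [221, 104]]
s 6112.5 [[353, 288], [334, 307], [236, 383], [225, 383], [207, 355], [326, 265]]
s 442.0 [[196, 204], [233, 249], [179, 281], [146, 231]]
top [[352, 180], [400, 185], [395, 250], [346, 244]] [[0.583, -0.263], [0.564, -0.436], [0.333, -0.412], [0.357, -0.237]]
scene [[108, 227], [130, 309], [57, 336], [47, 322], [42, 248]] [[0.351, -0.25], [0.622, -0.268], [0.604, -0.426], [0.559, -0.44], [0.336, -0.419]]
```

```bash
python3 - <<'E'
from fit import *
import fit
def obs(p):
    X,zr,d,wd=p[3],.216,p[4],p[5]
    g=lambda x,y,z=.1:w(p,(x,y,z))
    a,b=.245+d,.245-d
    L=[(T,g(a,wd),tc(45,87)),(T,g(a,-wd),tc(485,24)),(T,g(b,-wd),tc(497,130)),(T,g(b,wd),tc(57,180)),
     (S,g(b,-wd),sc(203,478)),(S,g(b,wd),sc(570,210)),(S,g(a,wd),sc(643,285)),
     # tray side walls/stops: stop tops z .062 at front edge, inner gap 90
     (T,g(p[6],.095+.055,.062),tc(146,553)),(T,g(p[6],.095-.055,.062),tc(282,533)),
     (S,g(p[6],.095+.055,.062),sc(327,40)),(S,g(p[6],.095-.055,.062),sc(236,92))]
    for cam,P in ((T,[tc(377,467),tc(558,440),tc(522,230),tc(340,252)]),(S,[sc(172,30),sc(18,112),sc(122,255),sc(283,160)])):
        for (x,y),u in zip([(0,.069),(0,-.069),(.16,-.069),(.16,.069)],P): L.append((cam,g(X+x,-.09+y,zr),u))
    return L
res=lambda p:np.concatenate([proj(c,P)[0]-u for c,P,u in obs(p)])
f=least_squares(res,[.6,0,0.1,-.07,.045,.18,-.08],loss='soft_l1');p=f.x
print(p.round(4),np.round(res(p).reshape(-1,2),1).tolist())
E
python3 - <<'E'
import sys;sys.path.insert(0,'.')
from h import *
c=viewer.calibration('wrist');print(np.round(c['pose'],3).tolist(),c['vertical_fov']);print(telemetry.sense()['position'],R.from_rotvec(telemetry.sense()['orientation']).as_matrix().round(3).tolist())
E
```

```text
[ 0.5927 -0.0096  0.1354 -0.0621  0.0391  0.1753 -0.0916] [[0.3, -0.8], [-0.7, -0.1], [0.0, -2.5], [0.6, -0.1], [-0.5, -0.5], [0.2, -0.1], [0.1, -1.8], [-0.2, -0.9], [-0.2, -0.8], [0.3, -1.4], [-1.0, -0.7], [-1.4, 0.7], [0.0, 0.7], [0.6, -0.7], [-0.4, 0.2], [0.2, -0.6], [-1.7, 0.2], [-1.1, 3.0], [1.7, 0.1]]
[[0.242, 0.927, 0.288, 0.237], [-0.97, 0.231, 0.072, -0.611], [0.001, -0.296, 0.955, 0.384], [0.0, 0.0, 0.0, 1.0]] 62.897622952658125
[ 0.15752504 -0.63059691  0.22255809] [[0.97, 0.242, 0.0], [0.242, -0.97, 0.0], [0.0, -0.0, -1.0]]
```

Request:
apply_moves(
  plan=[
    {"dz":2},
    {"dx":2,"dy":3.6,"dz":2},
    {"dx":2,"dy":3.6,"dz":2},
    {"dx":2,"dy":3.6},
    {"dx":2,"dy":3.6},
    {"dx":2,"dy":3.6},
    {"dx":2,"dy":3.6},
    {"dx":2,"dy":3.6},
  ],
  gripper=0,
)

```text
validation failed for argument at $.pl...
```

Request:
apply_moves(
  plan=[
    {"dx":2,"dy":3.6},
    {"dx":2,"dy":3.6},
    {"dx":2,"dy":3.6},
    {"dx":2,"dy":3.6},
    {"dx":2,"dy":3.6},
    {"dx":2,"dy":3.6,"wz":-0.11},
    {"dx":2,"dy":3.6},
    {"dx":1,"dy":2},
  ],
)

```text
validation failed for argument at $.pl...
```

Request:
apply_moves(
  plan=[
    {"dx":0,"dy":0,"dz":2,"wx":0,"wy":0,"wz":0},
    {"dx":2,"dy":3.6,"dz":2,"wx":0,"wy":0,"wz":0},
    {"dx":2,"dy":3.6,"dz":2,"wx":0,"wy":0,"wz":0},
    {"dx":2,"dy":3.6,"dz":0,"wx":0,"wy":0,"wz":0},
    {"dx":2,"dy":3.6,"dz":0,"wx":0,"wy":0,"wz":0},
    {"dx":2,"dy":3.6,"dz":0,"wx":0,"wy":0,"wz":0},
    {"dx":2,"dy":3.6,"dz":0,"wx":0,"wy":0,"wz":0},
    {"dx":2,"dy":3.6,"dz":0,"wx":0,"wy":0,"wz":0},
  ],
  gripper=0,
)

```text
time: 2.1
position: [0.2981, -0.377, 0.2828]
orientation: [3.117, 0.383, 0.0]
contact_force: [0.3, -1.2, 0.8]
gripper_width: 0.0311
grasp_force: 0.0
```

Request:
apply_moves(
  plan=[
    {"dx":2.1,"dy":3.6,"dz":0,"wx":0,"wy":0,"wz":-0.02},
    {"dx":2.1,"dy":3.6,"dz":0,"wx":0,"wy":0,"wz":-0.02},
    {"dx":2.1,"dy":3.6,"dz":0,"wx":0,"wy":0,"wz":-0.02},
    {"dx":2.1,"dy":3.6,"dz":0,"wx":0,"wy":0,"wz":-0.02},
    {"dx":2.1,"dy":3.6,"dz":0,"wx":0,"wy":0,"wz":-0.02},
    {"dx":2.1,"dy":3.6,"dz":0,"wx":0,"wy":0,"wz":-0.01},
    {"dx":2.1,"dy":3.6,"dz":0,"wx":0,"wy":0,"wz":0},
    {"dx":0,"dy":0,"dz":0,"wx":0,"wy":0,"wz":0},
  ],
)

```text
time: 2.9
position: [0.4468, -0.121, 0.283]
orientation: [-3.133, -0.224, -0.003]
contact_force: [0.3, -0.2, 0.3]
gripper_width: 0.0008
grasp_force: 0.0
```

Run:
```python
from h import *
s=telemetry.sense();print(s['position'],s['q'].round(3),R.from_rotvec(s['orientation']).as_matrix().round(3).tolist())
c=viewer.calibration('wrist');im=viewer.grab_frame('wrist').copy()
p=[.5927,-.0096,.1354]
def w(q): a,b=np.cos(p[2]),np.sin(p[2]); return np.array([p[0]+a*q[0]-b*q[1],p[1]+b*q[0]+a*q[1],q[2]])
big=cv2.resize(im,(768,576),interpolation=cv2.INTER_CUBIC)
for q in [(-.062,-.159,.216),(-.062,-.021,.216),(.098,-.159,.216),(.098,-.021,.216),(-.055,-.13,.091),(-.055,-.05,.091),(-.034,-.09,.092),(-.09,.04,.062),(-.09,.15,.062),(-.09,-.18,0)]:
    u=proj(c,w(q))[0]*1.5
    if abs(u).max()<2000: cv2.circle(big,tuple(int(v) for v in u.round()),4,(255,0,0),1)
    print(q,u.round())
save('pics/w1.png',big)
```

```text
[ 0.44675252 -0.12100323  0.28300681] [ 0.703 -0.059 -0.503  1.78  -0.03   1.412 -1.223] [[0.99, 0.142, 0.002], [0.142, -0.99, 0.001], [0.002, -0.001, -1.0]]
(-0.062, -0.159, 0.216) [538. 105.]
(-0.062, -0.021, 0.216) [237. 102.]
(0.098, -0.159, 0.216) [ 566. -314.]
(0.098, -0.021, 0.216) [ 215. -317.]
(-0.055, -0.13, 0.091) [444. 106.]
(-0.055, -0.05, 0.091) [331. 105.]
(-0.034, -0.09, 0.092) [388.  73.]
(-0.09, 0.04, 0.062) [223. 154.]
(-0.09, 0.15, 0.062) [ 88. 155.]
(-0.09, -0.18, 0) [486. 154.]
```

View pics/w1.png

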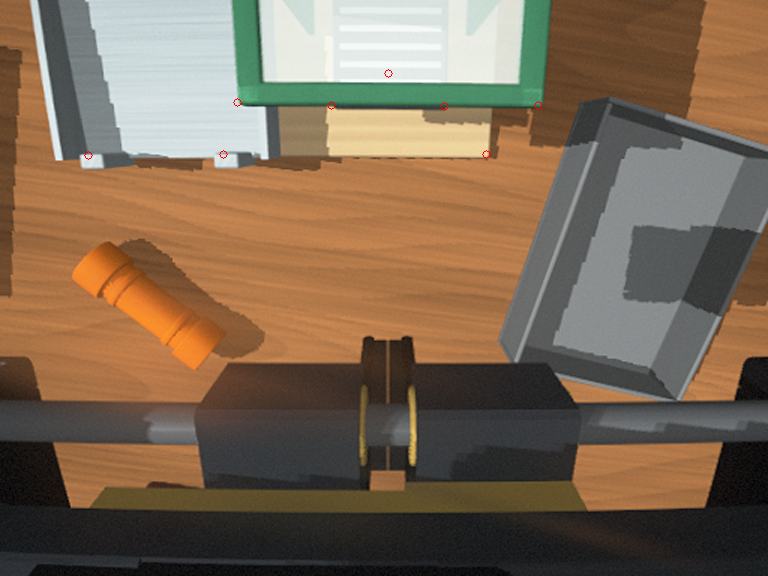

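The projected roof edge, tray stops and base corner land on the wrist picture within about 7 px (2–3 mm), for example roof corners seen at (240,107) and (545,104). The stand pose is good, so I lean the tool and descend in front of the guard.

Request:
apply_moves(
  plan=[
    {"dx":0.6,"dy":0.1,"dz":-2.0,"wx":0.018,"wy":-0.13,"wz":0},
    {"dx":0.6,"dy":0.1,"dz":-2.4,"wx":0.018,"wy":-0.13,"wz":0},
    {"dx":0.6,"dy":0.1,"dz":-2.4,"wx":0.018,"wy":-0.13,"wz":0},
    {"dx":0.6,"dy":0,"dz":-2.4,"wx":0.018,"wy":-0.13,"wz":0},
    {"dx":0.6,"dy":0,"dz":-2.4,"wx":0.018,"wy":-0.13,"wz":0},
    {"dx":0.8,"dy":0.1,"dz":-2.4,"wx":0.018,"wy":-0.13,"wz":0},
    {"dx":0,"dy":0,"dz":0,"wx":0,"wy":0,"wz":0},
  ],
)

```text
time: 3.65
position: [0.4708, -0.1213, 0.1713]
orientation: [-2.921, -0.203, -0.987]
contact_force: [-0.4, -0.7, -0.5]
gripper_width: 0.0007
grasp_force: 0.0
```

Run:
```python
from h import *
s=telemetry.sense();print(s['position'],s['q'].round(3),R.from_rotvec(s['orientation']).as_matrix().round(3).tolist(),s['contact_force'])
```

```text
[ 0.47083664 -0.12130934  0.17131419] [ 0.785 -0.308 -0.319  2.379 -0.802  0.644 -0.421] [[0.787, 0.141, 0.6], [0.108, -0.99, 0.091], [0.607, -0.006, -0.795]] [-0.38006702 -0.68915997 -0.46115105]
```

Request:
apply_moves(
  plan=[
    {"dx":1.8,"dy":0.3,"dz":-1.2,"wx":0,"wy":0,"wz":0},
    {"dx":1.8,"dy":0.3,"dz":-1.2,"wx":0.009,"wy":-0.065,"wz":0},
    {"dx":1.8,"dy":0.3,"dz":-1.2,"wx":0.009,"wy":-0.065,"wz":0},
    {"dx":1.0,"dy":0.2,"dz":-1.2,"wx":0.009,"wy":-0.065,"wz":0},
    {"dx":1.0,"dy":0.1,"dz":-1.1,"wx":0,"wy":0,"wz":0},
    {"dx":0,"dy":0,"dz":0,"wx":0,"wy":0,"wz":0},
  ],
)

```text
time: 4.25
position: [0.5226, -0.1125, 0.1408]
orientation: [-2.869, -0.212, -1.121]
contact_force: [0.2, -0.0, 1.0]
gripper_width: 0.0002
grasp_force: 0.0
```

Run:
```python
from h import *
s=telemetry.sense();print(s['position'],s['q'].round(3),R.from_rotvec(s['orientation']).as_matrix().round(3).tolist(),s['contact_force'])
```

```text
[ 0.52261521 -0.11252087  0.14081292] [ 1.076 -0.174 -0.656  2.389 -1.186  0.501 -0.06 ] [[0.727, 0.147, 0.671], [0.108, -0.989, 0.1], [0.678, -0.001, -0.735]] [ 0.21508753 -0.0342449   0.98819086]
```

Request:
apply_moves(
  plan=[
    {"dx":0.8,"dy":0.1,"dz":-1.2,"wx":0,"wy":0,"wz":0},
    {"dx":0.8,"dy":0.1,"dz":-1.2,"wx":0,"wy":0,"wz":0},
    {"dx":0.8,"dy":0.1,"dz":-1.0,"wx":0,"wy":0,"wz":0},
    {"dx":0.8,"dy":0.1,"dz":0,"wx":0.005,"wy":-0.04,"wz":0},
    {"dx":0,"dy":0,"dz":0,"wx":0,"wy":0,"wz":0},
  ],
)

```text
time: 4.75
position: [0.5545, -0.1058, 0.1065]
orientation: [-2.84, -0.215, -1.178]
contact_force: [-0.3, -0.1, -1.0]
gripper_width: 0.0004
grasp_force: 0.0
```

Run:
```python
from h import *
s=telemetry.sense();print(s['position'],s['q'].round(3),R.from_rotvec(s['orientation']).as_matrix().round(3).tolist(),s['contact_force'])
```

```text
[ 0.55452549 -0.10580476  0.10654134] [ 1.05  -0.014 -0.705  2.393 -1.473  0.353  0.254] [[0.699, 0.151, 0.699], [0.106, -0.988, 0.108], [0.708, -0.001, -0.707]] [-0.27597869 -0.14397295 -0.98864814]
```

Request:
apply_moves(
  plan=[
    {"dx":0.7,"dy":0,"dz":0,"wx":0,"wy":0,"wz":0},
    {"dx":0.7,"dy":0.1,"dz":0,"wx":0,"wy":0,"wz":0},
    {"dx":0.6,"dy":0.1,"dz":0,"wx":0,"wy":0,"wz":0},
    {"dx":0,"dy":0,"dz":-0.5,"wx":0,"wy":0,"wz":0},
    {"dx":0,"dy":0,"dz":-0.5,"wx":0,"wy":0,"wz":0},
    {"dx":0,"dy":0,"dz":0,"wx":0,"wy":0,"wz":0},
  ],
)

```text
time: 5.35
position: [0.5741, -0.1049, 0.0974]
orientation: [-2.843, -0.213, -1.175]
contact_force: [0.7, 0.7, 1.6]
gripper_width: 0.0006
grasp_force: 0.9
```

Run:
```python
from h import *
s=telemetry.sense();print(s['position'],s['q'].round(3),R.from_rotvec(s['orientation']).as_matrix().round(3).tolist(),s['contact_force'])
```

```text
[ 0.57408551 -0.10488912  0.09737186] [ 1.22   0.074 -0.913  2.356 -1.49   0.275  0.291] [[0.7, 0.149, 0.698], [0.105, -0.989, 0.106], [0.706, -0.001, -0.708]] [0.67199387 0.67773565 1.57011489]
```

Request:
apply_moves(
  plan=[
    {"dx":0,"dy":0,"dz":-0.5,"wx":0,"wy":0,"wz":0},
    {"dx":0,"dy":0,"dz":-0.5,"wx":0,"wy":0,"wz":0},
    {"dx":0,"dy":0,"dz":-0.5,"wx":0,"wy":0,"wz":0},
    {"dx":0,"dy":0,"dz":0,"wx":0,"wy":0,"wz":0},
  ],
)

```text
time: 5.75
position: [0.5736, -0.1047, 0.0819]
orientation: [-2.843, -0.212, -1.173]
contact_force: [-2.1, -0.2, 4.8]
gripper_width: 0.0006
grasp_force: 2.5
```

Request:
apply_moves(
  plan=[
    {"dx":0,"dy":0,"dz":-0.5,"wx":0,"wy":0,"wz":0},
    {"dx":0,"dy":0,"dz":-0.4,"wx":0,"wy":0,"wz":0},
    {"dx":0,"dy":0,"dz":-0.2,"wx":0,"wy":0,"wz":0},
    {"dx":0,"dy":0,"dz":0,"wx":0,"wy":0,"wz":0},
  ],
)

```text
time: 6.15
position: [0.5736, -0.1049, 0.0752]
orientation: [-2.842, -0.217, -1.171]
contact_force: [2.5, 1.2, 6.7]
gripper_width: 0.0004
grasp_force: 3.1
```

Run:
```python
from h import *
s=telemetry.sense();print(s['position'],s['q'].round(3),s['contact_force'],s['joint_efforts'].round(2))
```

```text
[ 0.57359649 -0.10486882  0.0751637 ] [ 1.564  0.29  -1.3    2.358 -1.496  0.088  0.424] [2.51201447 1.19388932 6.71098986] [  1.34 -22.    -6.76 -25.27  -0.2    0.45   0.04]
```

Request:
apply_moves(
  plan=[
    {"dx":0,"dy":0,"dz":0,"wx":-0.007,"wy":0.05,"wz":0},
    {"dx":0,"dy":0,"dz":0,"wx":-0.007,"wy":0.05,"wz":0},
    {"dx":0,"dy":0,"dz":0,"wx":-0.007,"wy":0.05,"wz":0},
    {"dx":0,"dy":0,"dz":0,"wx":0,"wy":0,"wz":0},
  ],
)

```text
time: 6.55
position: [0.5747, -0.1041, 0.0695]
orientation: [-2.898, -0.226, -1.035]
contact_force: [-1.4, -5.0, 7.6]
gripper_width: 0.0005
grasp_force: 4.2
```

Run:
```python
from h import *
s=telemetry.sense();print(s['position'],s['q'].round(3),s['contact_force'],R.from_rotvec(s['orientation']).as_matrix().round(3).tolist())
```

```text
[ 0.57471315 -0.10409003  0.06948325] [ 1.093  0.139 -0.836  2.309 -1.023  0.212 -0.166] [-1.42880813 -4.95168102  7.55649552] [[0.764, 0.156, 0.625], [0.119, -0.988, 0.101], [0.634, -0.003, -0.774]]
```

Request:
apply_moves(
  plan=[
    {"dx":0,"dy":0,"dz":-0.2,"wx":0,"wy":0,"wz":0},
    {"dx":0,"dy":0,"dz":-0.2,"wx":0,"wy":0,"wz":0},
    {"dx":0,"dy":0,"dz":0,"wx":0,"wy":0,"wz":0},
  ],
)

```text
time: 6.85
position: [0.575, -0.1044, 0.0657]
orientation: [-2.896, -0.224, -1.038]
contact_force: [-4.2, 0.1, 18.3]
gripper_width: 0.0004
grasp_force: 9.3
```

Request:
apply_moves(
  plan=[
    {"dx":0,"dy":0,"dz":-0.1,"wx":0,"wy":0,"wz":0},
    {"dx":0,"dy":0,"dz":0,"wx":0,"wy":0,"wz":0},
    {"dx":0,"dy":0,"dz":0,"wx":0,"wy":0,"wz":0},
  ],
)

```text
time: 7.15
position: [0.5752, -0.1044, 0.0652]
orientation: [-2.896, -0.224, -1.039]
contact_force: [-10.6, 0.1, 27.4]
gripper_width: 0.0004
grasp_force: 14.3
```

Run:
```python
from h import *
print(telemetry.sense()['contact_force'])
im=viewer.grab_frame('scene');save('pics/s3.png',cv2.resize(im[195:385,140:360],None,fx=3,fy=3,interpolation=cv2.INTER_CUBIC))
```

```text
[-10.56704946   0.0927661   27.35175459]
```

View pics/s3.png

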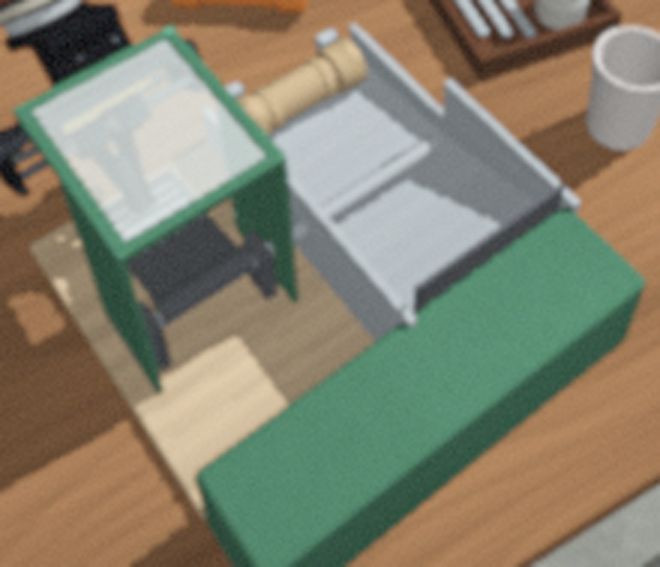

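The leg now lies in the tray against the end stops (crop 305,85) and the gate is flush. The force has risen to 27 N with almost no motion, so the pedal is on its stop. I hold briefly, then retract along the tool axis.

Request:
apply_moves(
  plan=[
    {"dx":0,"dy":0,"dz":0,"wx":0,"wy":0,"wz":0},
    {"dx":0,"dy":0,"dz":0,"wx":0,"wy":0,"wz":0},
    {"dx":-0.6,"dy":-0.1,"dz":0.8,"wx":0,"wy":0,"wz":0},
    {"dx":-1.2,"dy":-0.2,"dz":1.5,"wx":0,"wy":0,"wz":0},
    {"dx":-1.2,"dy":-0.2,"dz":1.5,"wx":0,"wy":0,"wz":0},
    {"dx":-1.2,"dy":-0.2,"dz":1.5,"wx":0,"wy":0,"wz":0},
    {"dx":-1.2,"dy":-0.2,"dz":1.5,"wx":0,"wy":0,"wz":0},
    {"dx":-1.2,"dy":-0.2,"dz":1.5,"wx":0,"wy":0,"wz":0},
  ],
)

```text
time: 8.0
position: [0.5056, -0.114, 0.1464]
orientation: [-2.895, -0.224, -1.032]
contact_force: [0.6, -0.1, 0.1]
gripper_width: 0.0003
grasp_force: 0.0
```

Request:
apply_moves(
  plan=[
    {"dx":-1.2,"dy":-0.2,"dz":1.5,"wx":0,"wy":0,"wz":0},
    {"dx":-1.2,"dy":-0.2,"dz":1.5,"wx":0,"wy":0,"wz":0},
    {"dx":-1.2,"dy":0,"dz":2,"wx":-0.014,"wy":0.11,"wz":0},
    {"dx":-1.2,"dy":0,"dz":2,"wx":-0.014,"wy":0.11,"wz":0},
    {"dx":-1,"dy":0,"dz":2,"wx":-0.014,"wy":0.11,"wz":0},
    {"dx":0,"dy":0,"dz":2,"wx":-0.014,"wy":0.11,"wz":0},
    {"dx":0,"dy":0,"dz":2,"wx":-0.014,"wy":0.11,"wz":0},
    {"dx":0,"dy":0,"dz":2,"wx":-0.014,"wy":0.11,"wz":0},
  ],
  gripper=1,
)

```text
time: 8.8
position: [0.4477, -0.119, 0.2974]
orientation: [-3.114, -0.221, -0.022]
contact_force: [0.9, 2.7, -2.0]
gripper_width: 0.0563
grasp_force: 0.0
```

Run:
```python
from h import *
s=telemetry.sense();print(s['position'],s['q'].round(3),s['contact_force'],R.from_rotvec(s['orientation']).as_matrix().round(3).tolist())
viewer.grab_frame('top');T=viewer.calibration('top')
for d in viewer.regions_of('leg','top'):
    m=d['region'].astype(np.uint8);k=max(cv2.findContours(m,0,2)[0],key=cv2.contourArea);(c,sz,a)=cv2.minAreaRect(k)
    print(d['p'],at(T,c,.05).round(4),sz,a)
```

```text
[ 0.44767799 -0.11895098  0.29741458] [ 1.366 -0.084 -1.092  1.739 -0.099  1.435 -1.141] [ 0.85830613  2.65827873 -2.04436922] [[0.99, 0.141, 0.013], [0.141, -0.99, 0.02], [0.016, -0.018, -1.0]]
0.92 [0.6459 0.5365 0.05  ] (13.494166374206543, 39.98271179199219) 65.69544982910156
0.63 [0.346 0.093 0.05 ] (39.43414306640625, 13.84218978881836) 33.17851257324219
0.56 [0.519  0.0684 0.05  ] (13.293608665466309, 39.59798049926758) 81.8698959350586
```

Request:
apply_moves(
  plan=[
    {"dx":0,"dy":2.5,"dz":0,"wx":-0.02,"wy":0.013,"wz":0.14},
    {"dx":0,"dy":2.5,"dz":0,"wx":0,"wy":0,"wz":0.142},
    {"dx":0,"dy":2.5,"dz":0,"wx":0,"wy":0,"wz":0.142},
    {"dx":0,"dy":2.5,"dz":0,"wx":0,"wy":0,"wz":0.142},
    {"dx":0,"dy":2.5,"dz":0,"wx":0,"wy":0,"wz":0.142},
    {"dx":0,"dy":2.5,"dz":0,"wx":0,"wy":0,"wz":0.142},
    {"dx":1,"dy":2,"dz":0,"wx":0,"wy":0,"wz":0.142},
    {"dx":1,"dy":2,"dz":0,"wx":0,"wy":0,"wz":0.142},
  ],
  gripper=0.75,
)

```text
time: 9.7
position: [0.4675, 0.0721, 0.2945]
orientation: [-2.514, -1.877, 0.007]
contact_force: [-1.4, -0.7, 0.0]
gripper_width: 0.0654
grasp_force: 0.0
```

Request:
apply_moves(
  plan=[
    {"dx":1,"dy":0,"dz":-1,"wx":0,"wy":0,"wz":0.142},
    {"dx":1,"dy":0,"dz":-2,"wx":0,"wy":0,"wz":0.142},
    {"dx":1,"dy":0,"dz":-2,"wx":0,"wy":0,"wz":0.142},
    {"dx":1,"dy":0,"dz":-2,"wx":0,"wy":0,"wz":0},
    {"dx":1,"dy":0,"dz":-2,"wx":0,"wy":0,"wz":0},
    {"dx":0,"dy":0,"dz":0,"wx":0,"wy":0,"wz":0},
  ],
)

```text
time: 10.3
position: [0.5166, 0.0707, 0.2015]
orientation: [-2.062, -2.357, 0.014]
contact_force: [0.3, -0.4, 0.4]
gripper_width: 0.0652
grasp_force: 0.0
```

Run:
```python
from h import *
s=telemetry.sense();print(s['position'],s['q'].round(3),s['gripper_width'],R.from_rotvec(s['orientation']).as_matrix().round(3).tolist())
c=viewer.calibration('wrist');im=viewer.grab_frame('wrist');print(np.array(c['pose']).round(3).tolist())
for d in viewer.regions_of('leg','wrist'):
    m=d['region'].astype(np.uint8);k=max(cv2.findContours(m,0,2)[0],key=cv2.contourArea);(q,sz,a)=cv2.minAreaRect(k)
    print(d['p'],at(c,q,.05).round(4),q,sz,a)
save('pics/w2.png',im)
```

```text
[0.51657426 0.0707185  0.20150433] [ 0.83   0.285 -1.208  1.75   0.271  1.311 -0.305] 0.06521074297735863 [[-0.133, 0.991, -0.014], [0.991, 0.133, -0.0], [0.001, -0.013, -1.0]]
[[0.991, -0.131, -0.026, 0.508], [0.133, 0.946, 0.295, 0.152], [-0.014, -0.295, 0.955, 0.363], [0.0, 0.0, 0.0, 1.0]]
0.72 [0.5177 0.0689 0.05  ] (261.0, 177.0) (140.0, 48.0) 90.0
0.72 [0.3574 0.0978 0.05  ] (106.67597961425781, 128.5244598388672) (51.088687896728516, 136.06436157226562) 34.47921371459961
0.18 [0.6262 0.0879 0.05  ] (367.8846130371094, 173.32534790039062) (187.92852783203125, 288.5306396484375) 89.27933502197266
```

View pics/w2.png

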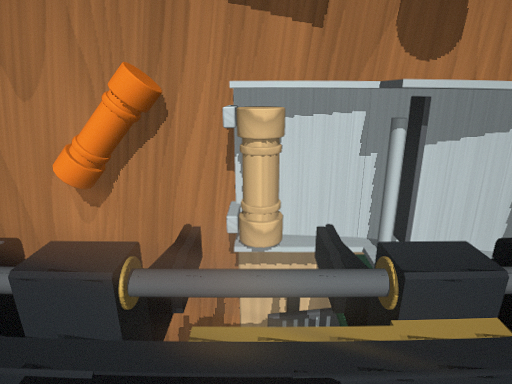

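The wrist picture shows the wooden leg at (261,177) lying square against the stops (231,116) and (233,217). The orange one is at (106,128), well clear. The gripper is centred over the leg, so I descend.

Request:
apply_moves(
  plan=[
    {"dx":0.1,"dy":0,"dz":-3,"wx":0,"wy":0,"wz":0},
    {"dx":0,"dy":0,"dz":-3,"wx":0,"wy":0,"wz":0},
    {"dx":0,"dy":0,"dz":-3,"wx":0,"wy":0,"wz":0},
    {"dx":0,"dy":0,"dz":-3,"wx":0,"wy":0,"wz":0},
    {"dx":0,"dy":0,"dz":-2.5,"wx":0,"wy":0,"wz":0},
    {"dx":0,"dy":0,"dz":-1.2,"wx":0,"wy":0,"wz":0},
    {"dx":0,"dy":0,"dz":-0.6,"wx":0,"wy":0,"wz":0},
    {"dx":0,"dy":0,"dz":0,"wx":0,"wy":0,"wz":0},
  ],
)

```text
time: 11.2
position: [0.5194, 0.0716, 0.0423]
orientation: [-2.063, -2.36, 0.007]
contact_force: [-0.3, 1.2, 0.5]
gripper_width: 0.0653
grasp_force: 0.0
```

Request:
apply_moves(
  plan=[
    {"dx":0,"dy":-0.1,"dz":-0.3,"wx":0,"wy":0,"wz":0},
    {"dx":0,"dy":0,"dz":0,"wx":0,"wy":0,"wz":0},
    {"dx":0,"dy":0,"dz":0,"wx":0,"wy":0,"wz":0},
    {"dx":0,"dy":0,"dz":0,"wx":0,"wy":0,"wz":0},
    {"dx":0,"dy":0,"dz":0,"wx":0,"wy":0,"wz":0},
    {"dx":0,"dy":0,"dz":0,"wx":0,"wy":0,"wz":0},
  ],
  gripper=0.2,
  force=20,
)

```text
time: 11.8
position: [0.5192, 0.0708, 0.0389]
orientation: [-2.063, -2.36, 0.007]
contact_force: [-1.9, 0.1, 3.7]
gripper_width: 0.0377
grasp_force: 20.0
```

Gripped at 38 mm, which is the waist. Lift.

Request:
apply_moves(
  plan=[
    {"dx":0,"dy":0,"dz":1,"wx":0,"wy":0,"wz":0},
    {"dx":0,"dy":0,"dz":2,"wx":0,"wy":0,"wz":0},
    {"dx":0,"dy":0,"dz":3,"wx":0,"wy":0,"wz":0},
    {"dx":0,"dy":0,"dz":4,"wx":0,"wy":0,"wz":0},
    {"dx":-1,"dy":0,"dz":4,"wx":0,"wy":0,"wz":0},
    {"dx":-2,"dy":0,"dz":4,"wx":0,"wy":0,"wz":0},
    {"dx":-2,"dy":0,"dz":4,"wx":0,"wy":0,"wz":0},
    {"dx":-2,"dy":0,"dz":3,"wx":0,"wy":0,"wz":0},
  ],
)

```text
time: 12.6
position: [0.4488, 0.0723, 0.2905]
orientation: [-2.059, -2.362, 0.005]
contact_force: [-0.6, -2.4, -0.9]
gripper_width: 0.0374
grasp_force: 20.0
```

Request:
apply_moves(
  plan=[
    {"dx":0,"dy":-3,"dz":0,"wx":0,"wy":0,"wz":-0.13},
    {"dx":0,"dy":-3,"dz":0,"wx":0,"wy":0,"wz":-0.13},
    {"dx":0,"dy":-3,"dz":0,"wx":0,"wy":0,"wz":-0.13},
    {"dx":0,"dy":-3,"dz":0,"wx":0,"wy":0,"wz":-0.13},
    {"dx":0,"dy":-3,"dz":0,"wx":0,"wy":0,"wz":-0.13},
    {"dx":0,"dy":-3,"dz":0,"wx":0,"wy":0,"wz":-0.13},
    {"dx":0,"dy":-3,"dz":0,"wx":0,"wy":0,"wz":-0.13},
    {"dx":0,"dy":-3,"dz":0,"wx":0,"wy":0,"wz":-0.13},
  ],
)

```text
time: 13.4
position: [0.449, -0.1699, 0.289]
orientation: [-2.964, -1.016, 0.001]
contact_force: [0.2, 0.0, -1.1]
gripper_width: 0.0373
grasp_force: 20.0
```

Request:
apply_moves(
  plan=[
    {"dx":0,"dy":-3,"dz":0,"wx":0,"wy":0,"wz":-0.13},
    {"dx":0,"dy":-3,"dz":0,"wx":0,"wy":0,"wz":-0.13},
    {"dx":0,"dy":-3,"dz":0,"wx":0,"wy":0,"wz":-0.13},
    {"dx":0,"dy":-3,"dz":0,"wx":0,"wy":0,"wz":-0.13},
    {"dx":0,"dy":-3,"dz":0,"wx":0,"wy":0,"wz":-0.13},
    {"dx":0.5,"dy":-2,"dz":-2,"wx":0,"wy":0,"wz":-0.11},
    {"dx":0.5,"dy":0,"dz":-3,"wx":0,"wy":0,"wz":0},
    {"dx":0,"dy":0,"dz":0,"wx":0,"wy":0,"wz":0},
  ],
)

```text
time: 14.2
position: [0.4577, -0.3382, 0.2353]
orientation: [-3.125, 0.147, 0.002]
contact_force: [-0.6, 2.0, -1.1]
gripper_width: 0.0372
grasp_force: 20.0
```

Run:
```python
from h import *
s=telemetry.sense();print(s['position'],s['q'].round(3),s['gripper_width'],s['grasp_force'],R.from_rotvec(s['orientation']).as_matrix().round(3).tolist())
c=viewer.calibration('wrist');im=viewer.grab_frame('wrist').copy()
a=-.1;x,y=np.array([np.cos(a),np.sin(a),0]),np.array([-np.sin(a),np.cos(a),0])
for i in (-1,1):
  for j in (-1,1):
    u=proj(c,np.array([.459,-.338,.06])+i*.12*x+j*.085*y)[0];print(u)
    if abs(u).max()<900: cv2.circle(im,tuple(int(v) for v in u),4,(255,0,0),1)
save('pics/w3.png',im)
```

```text
[ 0.45767562 -0.33818477  0.23533607] [ 1.32   0.282 -0.902  1.605  0.213  1.37  -1.272] 0.0372180921837883 19.999851286411285 [[0.996, -0.094, -0.001], [-0.094, -0.995, 0.013], [-0.002, -0.013, -1.0]]
[328.94849125 264.71271479]
[189.66093138 263.17928086]
[345.99270422  51.63320754]
[175.87390342  50.82355846]
```

View pics/w3.png

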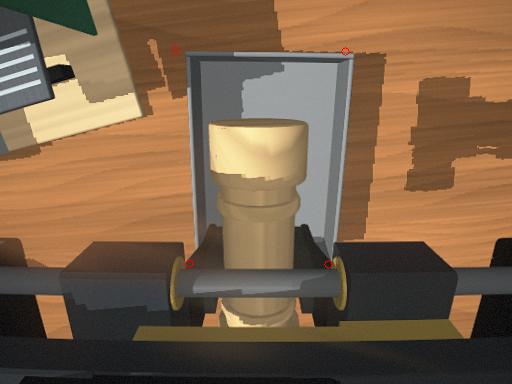

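The rim is seen at (188,54) and (353,54), about 9 px right of the prediction, so I shift 8 mm toward -y. The leg is held level along the tote. I lower it.

Request:
apply_moves(
  plan=[
    {"dx":0,"dy":-0.4,"dz":-3,"wx":0,"wy":0,"wz":0},
    {"dx":0,"dy":-0.4,"dz":-4,"wx":0,"wy":0,"wz":0},
    {"dx":0,"dy":0,"dz":-4,"wx":0,"wy":0,"wz":0},
    {"dx":0,"dy":0,"dz":-3,"wx":0,"wy":0,"wz":0},
    {"dx":0,"dy":0,"dz":-3,"wx":0,"wy":0,"wz":0},
    {"dx":0,"dy":0,"dz":-2,"wx":0,"wy":0,"wz":0},
    {"dx":0,"dy":0,"dz":-1,"wx":0,"wy":0,"wz":0},
    {"dx":0,"dy":0,"dz":0,"wx":0,"wy":0,"wz":0},
  ],
)

```text
time: 15.05
position: [0.4592, -0.3471, 0.0391]
orientation: [-3.13, 0.148, -0.004]
contact_force: [-0.9, 0.4, -1.2]
gripper_width: 0.0374
grasp_force: 20.0
```

Request:
apply_moves(
  plan=[
    {"dx":0,"dy":0,"dz":-0.6,"wx":0,"wy":0,"wz":0},
    {"dx":0,"dy":0,"dz":-0.3,"wx":0,"wy":0,"wz":0},
    {"dx":0,"dy":0,"dz":0,"wx":0,"wy":0,"wz":0},
  ],
)

```text
time: 15.35
position: [0.4593, -0.3474, 0.0301]
orientation: [-3.13, 0.148, -0.005]
contact_force: [-0.1, 0.5, -0.7]
gripper_width: 0.0376
grasp_force: 20.0
```

Request:
apply_moves(
  plan=[
    {"dx":0,"dy":0,"dz":-0.4,"wx":0,"wy":0,"wz":0},
    {"dx":0,"dy":0,"dz":-0.3,"wx":0,"wy":0,"wz":0},
    {"dx":0,"dy":0,"dz":0,"wx":0,"wy":0,"wz":0},
  ],
)

```text
time: 15.65
position: [0.4589, -0.3471, 0.0222]
orientation: [-3.129, 0.148, -0.004]
contact_force: [0.1, 0.3, -1.5]
gripper_width: 0.0374
grasp_force: 20.0
```

Request:
apply_moves(
  plan=[
    {"dx":0,"dy":0,"dz":-0.2,"wx":0,"wy":0,"wz":0},
    {"dx":0,"dy":0,"dz":-0.1,"wx":0,"wy":0,"wz":0},
    {"dx":0,"dy":0,"dz":0,"wx":0,"wy":0,"wz":0},
  ],
)

```text
time: 15.95
position: [0.4592, -0.3472, 0.0196]
orientation: [-3.13, 0.148, -0.005]
contact_force: [0.0, -0.0, -2.2]
gripper_width: 0.0379
grasp_force: 20.0
```

Request:
apply_moves(
  plan=[
    {"dx":0,"dy":0,"dz":-0.2,"wx":0,"wy":0,"wz":0},
    {"dx":0,"dy":0,"dz":0,"wx":0,"wy":0,"wz":0},
  ],
)

```text
time: 16.15
position: [0.4594, -0.3473, 0.0192]
orientation: [-3.131, 0.149, -0.004]
contact_force: [-6.7, 3.1, 17.3]
gripper_width: 0.0375
grasp_force: 20.0
```

Touched down at 17 N. I ease up 1 mm and open.

Request:
apply_moves(
  plan=[
    {"dx":0,"dy":0,"dz":0.1,"wx":0,"wy":0,"wz":0},
    {"dx":0,"dy":0,"dz":0,"wx":0,"wy":0,"wz":0},
  ],
)

```text
time: 16.35
position: [0.4594, -0.3473, 0.0193]
orientation: [-3.13, 0.148, -0.005]
contact_force: [-2.0, 1.5, 8.1]
gripper_width: 0.0374
grasp_force: 20.0
```

Request:
apply_moves(
  plan=[
    {"dx":0,"dy":0,"dz":0,"wx":0,"wy":0,"wz":0},
    {"dx":0,"dy":0,"dz":0,"wx":0,"wy":0,"wz":0},
    {"dx":0,"dy":0,"dz":0,"wx":0,"wy":0,"wz":0},
    {"dx":0,"dy":0,"dz":0,"wx":0,"wy":0,"wz":0},
    {"dx":0,"dy":0,"dz":0,"wx":0,"wy":0,"wz":0},
  ],
  gripper=0.75,
)

```text
time: 16.85
position: [0.4591, -0.3472, 0.0185]
orientation: [-3.13, 0.148, -0.005]
contact_force: [0.6, 1.2, 0.8]
gripper_width: 0.0636
grasp_force: 0.0
```

Request:
apply_moves(
  plan=[
    {"dx":0,"dy":0,"dz":1,"wx":0,"wy":0,"wz":0},
    {"dx":0,"dy":0,"dz":2,"wx":0,"wy":0,"wz":0},
    {"dx":0,"dy":0,"dz":3,"wx":0,"wy":0,"wz":0},
    {"dx":0,"dy":0,"dz":4,"wx":0,"wy":0,"wz":0},
    {"dx":0,"dy":0,"dz":4,"wx":0,"wy":0,"wz":0},
    {"dx":0,"dy":0,"dz":4,"wx":0,"wy":0,"wz":0},
    {"dx":-1,"dy":0,"dz":2,"wx":0,"wy":0,"wz":0},
    {"dx":0,"dy":0,"dz":0,"wx":0,"wy":0,"wz":0},
  ],
)

```text
time: 17.65
position: [0.45, -0.348, 0.2227]
orientation: [-3.134, 0.149, -0.011]
contact_force: [0.7, 0.2, -1.4]
gripper_width: 0.0653
grasp_force: 0.0
```

Run:
```python
from h import *
s=telemetry.sense();print(s['time'],s['position'],s['gripper_width'])
c=viewer.calibration('wrist');im=viewer.grab_frame('wrist');b=viewer.grab_frame('scene')
save('pics/e.png',cv2.resize(np.hstack([im,b]),(800,300),interpolation=cv2.INTER_AREA))
```

```text
17.65 [ 0.45002868 -0.34798281  0.22265832] 0.065322840415203
```

View pics/e.png

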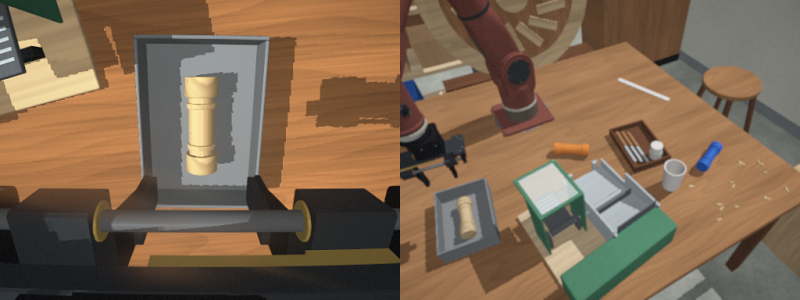

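The leg lies flat in the tote (wrist half 200,125; scene half 465,217), and the gripper is clear. The jar and cup are where they were, and the pedal is up.

```bash
python3 -c "
from cell import r
print(r.hand_in())"
```

```text
the job is handed in; nothing more can be done
None
```

The pedal was pressed to its stop at about 29 N and let back up, and the leg was taken from the tray and laid flat in the tote; the jar and cup were left alone. The job was handed in at about 18 s, with no verdict returned.

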